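# Vortex the red-capped sample in touch mode and hold it there

## Robot

A 7-joint arm with a two-finger parallel gripper is mounted at the origin on a cart in front of the work surface, level with it; the furniture and walls round the work are solid. World frame = base frame: x ahead of the robot, y to its left, z up, the work surface at z = 0. Lengths are in mm, angles in rad, forces in N, time in s.
With the tool pointing down it reaches from about 425 to 825 mm from the base axis. Payload 3.6 kg.
Tool frame: the origin (TCP) lies midway between the tips of the shut fingers; the grasp point (between the pads) lies 19 mm behind it (manip.grasp_offset is the z of the grasp point in the tool frame, in mm); z points along the fingers, y is the line along which they close (so a half turn about z gives the same grasp; the last joint's range is limited). The gripper opens to 93 mm and grips with 3 to 60 N. Pads are 15 mm wide; open, the fingers measure 128 mm over their backs; the gripper's body (75 mm by 188 mm) begins 65 mm behind the grasp point.
Start: joints at [-1.296, 0.615, -0.013, 1.423, 0.008, 1.103, -0.04], TCP at [193.172, 620.602, 218.64] pointing down, gripper open.
Joint ranges: [-3.12, 3.12], [-0.3, 2.06], [-1.34, 1.32], [0.26, 2.42], [-1.36, 4.5], [0.01, 1.98], [-2.84, 2.84]. Speed limits (rad/s): [2.79, 2.79, 3.14, 3.14, 3.14, 3.14, 3.14].

## Interface

Orientations are given as a unit quaternion [w, x, y, z].
In Python, from station import telemetry, viewer, ticket, manip gives the robot as it stands. The module is installed in compiled form; this text tells all that it offers.
- The arm moves only by the tool send_rows, never from a script. Its argument "steps" is text: rows parted by semicolons, each of 5 numbers parted by spaces: the opening, from 0 (shut) to 1 (fully open), then the shift along the tool's x, y, z in mm, then the turn about the tool's z in rad. A call has 1 to 10 rows; each row is the pose to reach, as a shift and turn from the pose commanded when the call began, along the tool's axes at that moment; what a row does not reach only later rows make up. A row lasts 1/8 s, in which the tool goes at most 62.5 mm and 10.7 degrees, less where a joint would pass 70% of its speed; a pose out of reach is approached as far as the arm can. A call with a gripper value outside its range is refused whole. The fingers move at their own pace and stop on an object; "force" is the grip in N (left out, the last holds). Time passes only in rows, so rows that repeat a pose let the fingers close. It gives the time, the measured TCP pose, the force, the opening and the grip force at its end, in the units of the state.
- telemetry.get_state(): the state, without advancing time (a new reading comes with each control period).
- viewer.read_camera(name): name is "scene" or "top" or "wrist"; returns the picture (384x512x3 uint8, blue, green, red); there is no depth.
- viewer.camera_info(name): a dict with "fov_y" (degrees; the focal length in pixels is half the picture's height over the tangent of half this angle, whatever the lens; pixels are square), "cx", "cy" (the principal point, pixels), "distortion" ([k1, k2, p1, p2, k3] as OpenCV has them; the pictures are not rectified), "extrinsics" (4x4, takes a point from world to camera coordinates); the wrist camera has in their place "mount" (4x4, takes a point from camera to tool coordinates, whose origin is the TCP and whose axes are the flange's). Camera axes: x right, y down, z forward; pixel columns grow to the right and rows downward; lengths in mm; the calibration is good to about 2 mm. A picture is of the moment at which its call begins: read the wrist's pose just before it. camera_info takes no time and is no camera call.
- ticket.finish_job(): hands the job in; it is judged then, once.
The state is a dict: "clock": time; "q": joint angles; "dq": joint speeds; "joint_efforts": joint torques, N m; "position": TCP position; "tcp_rot": TCP orientation; "contact_force": force on the tool from outside, world axes, zero at the start; "ft_torque": the same for the moment, N m; "width": finger opening in mm; "finger_force": force on a finger pad.
Only numpy, scipy, OpenCV 4.12 (cv2) and the standard library are available. Lean on these libraries where they do the work, as an engineer would, in place of code of your own. Each camera call takes 0.05 s, during which the arm holds its last target. There are 200 camera calls.

## Task

Mix the red-capped sample on the vortex mixer: first press in the upper end of the mixer's red rocker switch, so that it is set to touch mode, then lift the red-capped tube out of the rack, straighten any lean it had in its hole and, holding it upright, set its tip in the middle of the black rubber cup and press down lightly until the cup has sunk. Keep it pressed for three seconds and finish while still holding the tube upright with the cup down, not letting go; do not ram the cup, keep the tube upright all the way, and leave the rack, the blue-capped tubes and the sample cups where they are.

Things in the scene. Friction and masses are not known exactly. Their poses are not given: they have to be found in the camera images.
- vortex_mixer: Cream vortex mixer, heavy, does not move, 174 x 130 x 133 mm. Origin under its middle on the counter; x points to its back, z up. The sloping body is at most 104 mm high. The front panel (at x about -76 mm, leaning back 6.5 degrees) carries the red rocker at y +26 mm and a black knob (24 mm across, standing out to x -87 mm) at y -26 mm
- vortex_mixer_mode (a joint): Angle of the red rocker switch (12 mm wide, 20 mm tall, on a level pivot 38 mm above the counter at x -74, y +26 mm in the mixer's frame). 0.349 rad: lower end in, upper end standing out about 4 mm (the start, or near it). 0 rad: upper end pressed fully in, flush with the panel = touch mode. It turns easily (under 2 N at its end) and stays where it is left
- rocker_top (a point): Middle of the rocker's front face at its upper end, 7 mm above its pivot; it moves with the rocker. When the rocker is at 0 this point is at x -80, y +26, z 45.5 mm in the mixer's frame. It can be pressed with the closed fingertips pointing straight down in front of the panel, tips above the pivot, moving toward the mixer's +x
- vortex_mixer_cup_head (a joint): How far the mixer's black rubber cup is pressed down: 0 to 0.002 m. It is sprung (about 4 N per mm plus 2 N friction: 1 mm down takes about 6 N, the stop at 2 mm about 10 N) and rises by itself
- cup_centre (a point): Lowest point, in the middle, of the black rubber cup on top of the mixer; moves down with the cup. 118.5 mm above the counter as it stands, at x +23, y 0 mm in the mixer's frame. The cup is 54 mm across with a bowl 46 mm across: a shallow cone rising to 6 mm at 18 mm from the middle, then a steep wall to the rim 14.5 mm above this point
- red_tube: 15 ml conical tube with a red screw cap, upright in the rack, 112 mm long, 20 g. Origin at the tip, z up the tube. Barrel 16 mm across; cap 20 mm across from 100 to 112 mm above the tip: grasp the cap from above, fingers across the rack's short side. Its hole differs; it leans there by up to 9 degrees, and a grip on the cap keeps that lean until the wrist tilts it out
- blue_tube_1: 15 ml conical tube like the red one, with a blue cap, standing in the rack; not to be used. Origin at the tip, z up the tube
- blue_tube_2: 15 ml conical tube like the red one, with a blue cap, standing in the rack; not to be used. Origin at the tip, z up the tube
- blue_tube_3: 15 ml conical tube like the red one, with a blue cap, standing in the rack; not to be used. Origin at the tip, z up the tube
- tube_rack: White plastic tube rack, loose, 188 x 74 x 45 mm with 8 x 3 round holes 23 mm apart. Origin under its middle, x along its long side, z up. Tubes stand on its floor, 3 mm above the counter; neighbouring tubes are 45 mm apart or more along its long side
- sample_cup_1: Sample cup with a red lid, 58 mm across, 70 mm high, standing right of the mixer; a bystander. Origin under its middle
- sample_cup_2: Sample cup with a yellow lid, 58 mm across, 70 mm high, standing right of the mixer; a bystander. Origin under its middle
- sample_cup_3: Sample cup with a green lid, 58 mm across, 70 mm high, standing right of the mixer; a bystander. Origin under its middle
Mind the look-alikes: they are no part of the job. Leave any turquoise look-alike of the red_tube alone. There is more than one size of the vortex_mixer; the job needs the larger.

How it is judged:
By the outcome, as a careful person would: the job done as asked, in the order asked, and still so for the second after the job is handed in, while the arm keeps its last pose, push and grip.
It also fails if it takes over 56 s, if anything falls off the work surface, if the arm or the gripper's body presses on something with over 40 N, if the wrist force passes 120 N, or if a joint passes its speed limit or range.

## Working session

There is one attempt and no reset: what is moved stays moved. The work goes in short steps, Python scripts to look and compute and a tool call to move; the robot and the scene stay as the last step left them, time stands still between calls to the robot, and variables do not carry over. Pictures are saved under pics/ and viewed, at most 10 in all, crops included, and the job is handed in when it is done.

Besides the shell and the picture viewer there is one more tool, called after "Request:" as name(argument=value, ...) on one line, values as JSON. send_rows: Moves the arm, as the interface text tells. Its arguments: {"type":"object","properties":{"steps":{"type":"string"},"force":{"type":"number"}},"required":["steps"]}

```bash
mkdir -p pics; cat > h.py <<'E'
import numpy as np, cv2
from station import telemetry, viewer, ticket, manip
from scipy.spatial.transform import Rotation as R
def snap(n,f):
    s=telemetry.get_state(); im=viewer.read_camera(n); cv2.imwrite('pics/'+f+'.png',im); np.save('pics/'+f+'.npy',[*s['position'],*s['tcp_rot']]); return im
def cam(n,f=None):
    i=viewer.camera_info(n); F=192/np.tan(np.radians(i['fov_y'])/2)
    K=np.array([[F,0,i['cx']],[0,F,i['cy']],[0,0,1]]); D=np.array(i['distortion'],float)
    if n=='wrist':
        p=np.load('pics/'+f+'.npy'); T=np.eye(4); T[:3,:3]=R.from_quat(p[3:],scalar_first=True).as_matrix(); T[:3,3]=p[:3]
        E=np.linalg.inv(T@np.array(i['mount']))
    else: E=np.array(i['extrinsics'])
    return K,D,E
def ray(c,uv):
    K,D,E=c; u=cv2.undistortPoints(np.array(uv,float).reshape(-1,1,2),K,D).reshape(-1,2)
    d=np.c_[u,np.ones(len(u))]@E[:3,:3]; o=-E[:3,:3].T@E[:3,3]; return o,d
def onz(c,uv,z):
    o,d=ray(c,uv); return o+d*((z-o[2])/d[:,2])[:,None]
def proj(c,P):
    K,D,E=c; return cv2.projectPoints(np.array(P,float).reshape(-1,3),cv2.Rodrigues(E[:3,:3])[0],E[:3,3],K,D)[0].reshape(-1,2)
def tri(obs):
    A=np.zeros((3,3));b=np.zeros(3)
    for c,uv in obs:
        o,d=ray(c,[uv]);d=d[0]/np.linalg.norm(d[0]);M=np.eye(3)-np.outer(d,d);A+=M;b+=M@o
    return np.linalg.solve(A,b)
E
python3 - <<'E'
from h import *
a=[snap(n,n+'0') for n in('scene','top','wrist')]
for n in('scene','top'):
    c=cam(n);print(n,-c[2][:3,:3].T@c[2][:3,3],c[2][:3,:3][2],c[0][0,0],c[1])
i=viewer.camera_info('wrist');print(i,manip.grasp_offset)
print(telemetry.get_state())
cv2.imwrite('pics/two.png',cv2.resize(np.vstack([a[0],a[1]]),(800,1200))[:600]);cv2.imwrite('pics/t.png',cv2.resize(a[1],(800,600)))
E
```

```text
scene [153.05873704 517.53471588 880.92789889] [ 0.3802836  -0.5570104  -0.73832499] 358.73089233911287 [-0.06293845  0.          0.          0.          0.        ]
top [ 410.45895061  -75.79512877 1280.76836161] [ 0.12345595 -0.0218164  -0.99211021] 359.9838470312917 [0.02950268 0.         0.         0.         0.        ]
{'fov_y': 58.64714896948894, 'cx': 260.4716060675762, 'cy': 190.79113838001174, 'distortion': array([-0.07308668,  0.        ,  0.        ,  0.        ,  0.        ]), 'mount': array([[-2.51037529e-04, -9.69485803e-01, -2.45147334e-01,
         6.76808867e+01],
       [ 9.99999887e-01, -3.42416663e-04,  3.30130422e-04,
         1.89146894e-01],
       [-4.03999289e-04, -2.45147223e-01,  9.69485779e-01,
        -1.64808243e+02],
       [ 0.00000000e+00,  0.00000000e+00,  0.00000000e+00,
         1.00000000e+00]])} -18.8
{'clock': 0.15, 'q': array([-1.29551251,  0.61570574, -0.01262692,  1.42449694,  0.00807714,
        1.1034337 , -0.04036187]), 'dq': array([ 3.83169381e-04, -2.34757035e-03,  2.41226328e-05, -6.09056298e-03,
       -6.01794064e-04,  1.11861975e-03, -1.43801259e-03]), 'joint_efforts': array([ 1.42883619e-03, -4.59348214e+01,  2.09721322e-01, -1.65941477e+01,
       -6.10787817e-02,  1.81967084e-02,  1.51919116e-04]), 'position': array([192.99007332, 620.05612426, 217.75286521]), 'tcp_rot': array([-1.53924373e-04,  1.50270441e-01,  9.88644425e-01, -9.85364418e-04]), 'contact_force': array([-1.75997764e-01,  1.27723768e+00,  1.04315717e-03]), 'ft_torque': array([-0.02180788, -0.01024542, -0.03632567]), 'finger_force': 0.0, 'width': 93.11407933319155}
```

View pics/two.png

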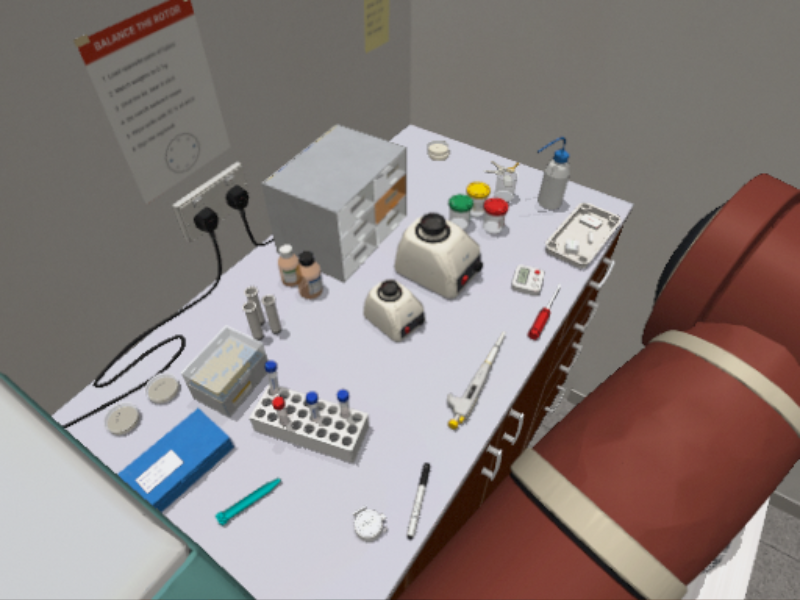

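View pics/t.png

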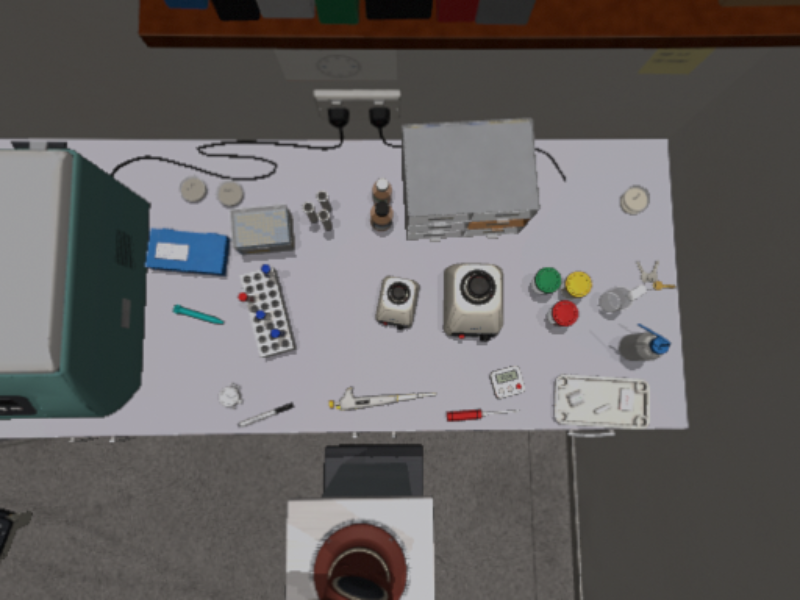

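```bash
python3 - <<'E'
from h import *
t=cam('top');s=cam('scene')
print(proj(t,[[0,0,0],[193,620,218],[500,0,0],[500,300,0],[500,-300,0]])/.64)
print(proj(s,[[0,0,0],[193,620,218],[500,0,0],[500,300,0],[500,-300,0]])/.64)
for uv,z in(((243,296),115),((265,269),115),((260,315),115),((275,334),115),((480,286),133),((398,292),100),((461,337),38),((547,280),70),((565,313),70),((578,285),70)):
  print(uv,onz(t,[np.array(uv)*.64],z).round(1))
# caps by colour in both views
for n in('scene','top'):
  im=cv2.imread(f'pics/{n}0.png');h=cv2.cvtColor(im,cv2.COLOR_BGR2HSV)
  for nm,lo,hi in(('blue',105,125),('red',172,186)):
    H=h[...,0].astype(int); H=np.where((nm=='red')&(H<10),H+180,H)
    m=((H>=lo)&(H<=hi)&(h[...,1]>150)&(h[...,2]>70)).astype(np.uint8)
    N,_,st,ce=cv2.connectedComponentsWithStats(m)
    for k in range(1,N):
      if 8<st[k,4]<400: print(n,nm,st[k].tolist(),ce[k].round(1),(ce[k]/.64).round())
E
python3 - <<'E'
import cv2
s=cv2.imread('pics/scene0.png');t=cv2.imread('pics/top0.png')
import numpy as np
a=cv2.resize(s[225:300,150:250],(400,300),interpolation=2);b=cv2.resize(t[165:240,140:240],(400,300),interpolation=2)
c=cv2.resize(s[125:225,220:353],(400,300),interpolation=2);d=cv2.resize(t[150:225,240:340],(400,300),interpolation=2)
cv2.imwrite('pics/c.png',np.vstack([np.hstack([a,b]),np.hstack([c,d])]))
E
```

```text
[[359.76731358 570.1439759 ]
 [  0.591979   506.46760516]
 [359.96740072 337.81714046]
 [226.73825936 339.08232889]
 [491.39491128 336.66710106]]
[[662.66852977 505.00759079]
 [300.12849876 863.0219324 ]
 [404.67573883 363.93062014]
 [301.97725897 489.14135276]
 [480.26361441 271.26514972]]
(243, 296) [[581.2 235.5 115. ]]
(265, 269) [[637.9 191.3 115. ]]
(260, 315) [[541.2 199.7 115. ]]
(275, 334) [[501.5 168.1 115. ]]
(480, 286) [[ 595.9 -256.2  133. ]]
(398, 292) [[589.6 -86.5 100. ]]
(461, 337) [[ 497.2 -225.8   38. ]]
(547, 280) [[ 618.3 -413.4   70. ]]
(565, 313) [[ 545.3 -449.6   70. ]]
(578, 285) [[ 606.7 -480.8   70. ]]
scene blue [170, 231, 7, 7, 37] [172.6 234.3] [270. 366.]
scene blue [196, 251, 7, 8, 43] [199.  254.4] [311. 398.]
scene blue [216, 250, 7, 7, 42] [219.  252.8] [342. 395.]
scene blue [126, 263, 9, 13, 50] [129.1 269. ] [202. 420.]
scene blue [98, 265, 28, 30, 111] [112.  277.1] [175. 433.]
scene blue [137, 273, 9, 10, 26] [140.5 277. ] [220. 433.]
scene blue [97, 281, 6, 6, 9] [ 99.8 283.6] [156. 443.]
scene blue [110, 282, 24, 17, 108] [122.5 289.8] [191. 
[... 1711 characters left out ...]
23] [166.2 201.1] [260. 314.]
top blue [174, 211, 5, 5, 23] [175.8 213. ] [275. 333.]
top blue [417, 215, 11, 11, 82] [422.  220.5] [659. 345.]
top red [153, 188, 5, 5, 20] [154.9 189.7] [242. 296.]
top red [354, 192, 16, 17, 208] [361.3 200.1] [565. 313.]
top red [286, 263, 22, 6, 107] [296.6 265.4] [463. 415.]
top red [244, 350, 7, 10, 16] [247.3 354.8] [386. 554.]
top red [209, 353, 5, 12, 18] [211.  358.2] [330. 560.]
top red [257, 359, 2, 8, 10] [257.7 362.2] [403. 566.]
top red [202, 362, 7, 6, 12] [204.2 365.3] [319. 571.]
top red [252, 368, 5, 6, 13] [254.4 371. ] [397. 580.]
top red [251, 374, 7, 9, 22] [254.  377.9] [397. 590.]
top red [213, 380, 9, 4, 17] [216.4 381.9] [338. 597.]
```

View pics/c.png

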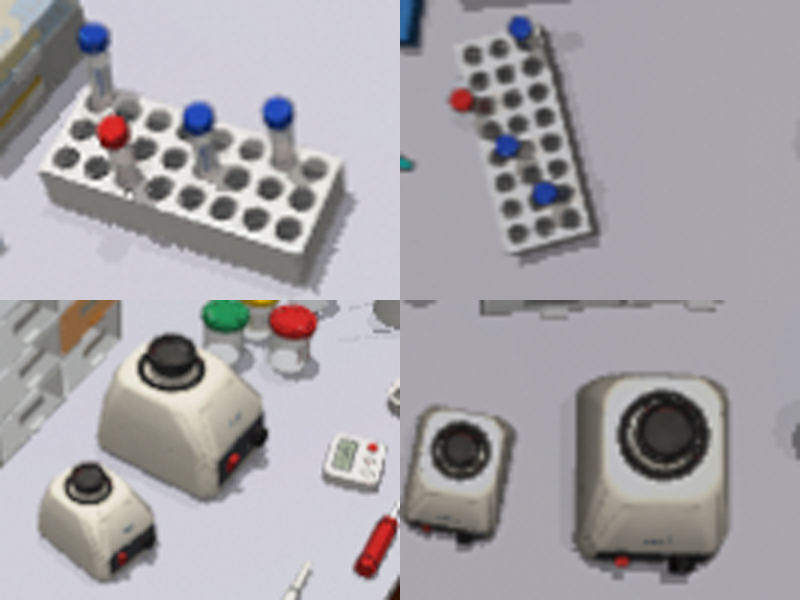

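Candidates, in top-view pixels: the only red cap is in the rack at (155,190), and the turquoise item at (127,201) is a lying pen or tube to be left alone. There are two mixers, the small one at (254,187) and the large one at (305,183); the job needs the large one. The crop shows both choices clearly, so I'm moving to look closer.

Request:
send_rows(steps="1 -32 -53 -15 0; 1 -63 -106 -30 0; 1 -95 -159 -45 0; 1 -126 -212 -60 0; 1 -160 -235 -62 -0.1; 1 -191 -255 -62 -0.2; 1 -250 -276 -62 -0.3; 1 -309 -297 -62 -0.4; 1 -368 -318 -62 -0.5; 1 -427 -339 -62 -0.61")

```text
clock: 1.4
position: [500.9, 169.2, 280.6]
tcp_rot: [-0.0, -0.156, 0.988, 0.0]
contact_force: [1.0, 1.3, 0.6]
width: 92.6
finger_force: 0.0
```

Request:
send_rows(steps="1 0 0 0 0;1 0 0 0 0")

```text
clock: 1.65
position: [499.1, 170.7, 280.2]
tcp_rot: [-0.001, -0.153, 0.988, 0.0]
contact_force: [-0.4, 0.3, 0.4]
width: 93.3
finger_force: 0.0
```

```bash
python3 - <<'E'
from h import *
a=snap('wrist','w1');cv2.imwrite('pics/w1b.png',cv2.resize(a,(800,600)))
c=cam('wrist','w1');print(proj(c,[[581,235,115],[541,200,115],[581,235,0]])/.64)
E
```

```text
[[460.17730563 415.25901607]
 [429.64155313 347.32363808]
 [447.61696507 356.142766  ]]
```

View pics/w1b.png

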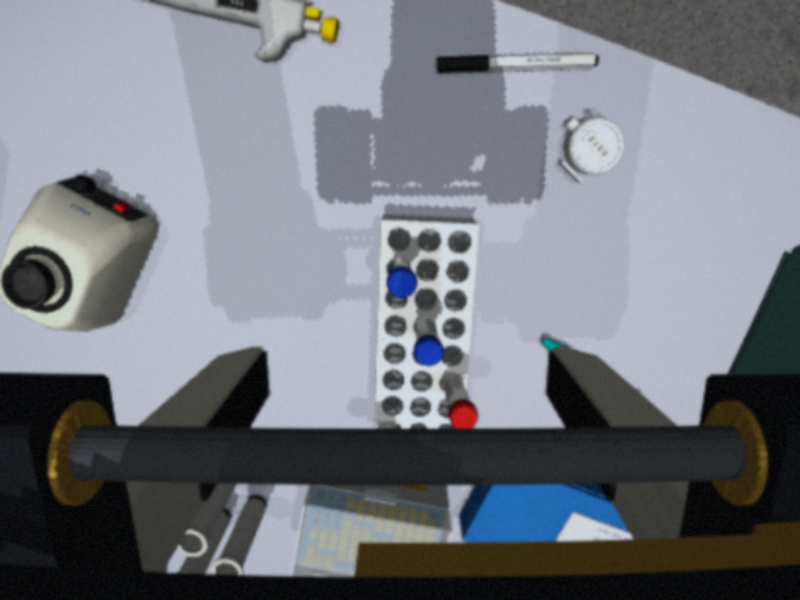

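```bash
python3 - <<'E'
from h import *
c=cam('wrist','w1');S=.64
H=np.array([(400,240),(429,240),(459,240),(457,270),(455,299),(453,327),(395,326),(395,353),(394,380),(393,405),(421,380),(420,406),(448,407)])*S
ij=np.array([(0,0),(1,0),(2,0),(2,1),(2,2),(2,3),(0,3),(0,4),(0,5),(0,6),(1,5),(1,6),(2,6)])
P=onz(c,H,45)[:,:2]
A=np.c_[ij,np.ones(len(ij))];X,_,_,_=np.linalg.lstsq(A,P,rcond=None);print(X,np.linalg.norm(X,axis=1));print((A@X-P).round(1))
u=X[1]/np.linalg.norm(X[1]);v=X[0]/np.linalg.norm(X[0]);print('long',u,'short',v,np.degrees(np.arctan2(u[1],u[0])))
def blob(im,lo,hi):
    h=cv2.cvtColor(im,cv2.COLOR_BGR2HSV);Hh=h[...,0].astype(int);Hh=np.where(Hh<10,Hh+180,Hh)
    m=((Hh>=lo)&(Hh<=hi)&(h[...,1]>150)&(h[...,2]>70)).astype(np.uint8);N,_,st,ce=cv2.connectedComponentsWithStats(m)
    return [(ce[k].round(1),st[k].tolist()) for k in range(1,N) if st[k,4]>80]
im=cv2.imread('pics/w1.png');b=blob(im,172,186);bb=blob(im,105,125);print(b,bb)
for ce,_ in b+bb:
  p=onz(c,[ce],113)[0,:2]; print(p.round(1),np.linalg.lstsq(X[:2].T,p-X[2],rcond=None)[0].round(2))
t=cam('top');s=cam('scene')
print(tri([(t,(154.9,189.7)),(s,(178,257.6))]), tri([(t,(154.9,189.7)),(s,(178,257.6)),(c,b[0][0])]))
cv2.imwrite('pics/w1c.png',cv2.resize(im[190:310,220:340],(600,600),interpolation=2))
E
```

```text
[[ -6.37107817  21.48752999]
 [ 21.89133437   5.91097741]
 [488.9826389  162.04080894]] [ 22.41215255  22.67532083 515.13225963]
[[-0.3 -0.6]
 [-0.1  0.1]
 [ 0.4  0.1]
 [ 0.1 -0. ]
 [-0.1 -0. ]
 [-0.1  0.1]
 [-0.3  0.6]
 [ 0.2 -0.1]
 [-0.1 -0.3]
 [ 0.5 -0.1]
 [ 0.1  0.5]
 [-0.   0.1]
 [-0.4 -0.5]]
long [0.96542556 0.26067889] short [-0.28426891  0.95874459] 15.110348731277252
[(array([296.1, 266.4]), [288, 258, 17, 17, 236])] [(array([256.6, 180.7]), [248, 172, 18, 19, 273]), (array([274. , 224.6]), [265, 216, 19, 18, 252]), (array([342. , 327.2]), [297, 309, 105, 38, 2648])]
[582.1 237.4] [2.16 4.88]
[505.7 169.2] [0.12 0.8 ]
[544.3 200.1] [1.   2.82]
[638.5 312.5] [4.74 8.21]
[581.5196026  239.15160016 109.79382429] [582.20726044 238.76724456 109.75990363]
```

View pics/w1c.png

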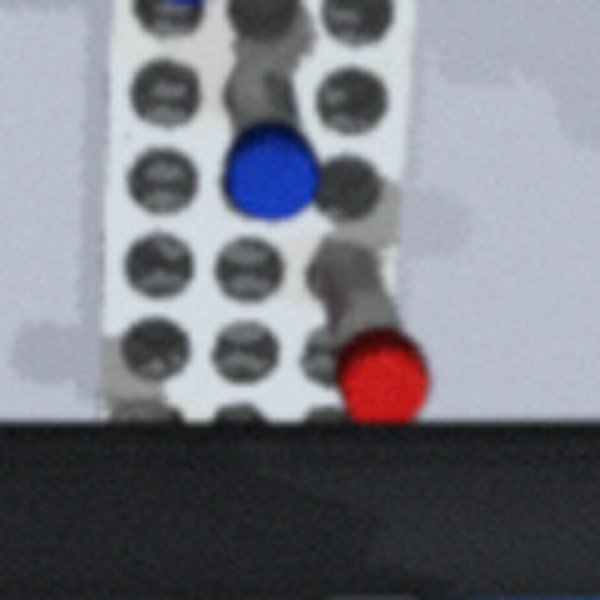

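The crop shows the red cap at wrist (296,266) above hole (row 2, column 5 of the rack), leaning only slightly. Next is the large mixer, for the rocker.

Request:
send_rows(steps="0 14 -56 -3 0.05; 0 28 -112 -6 0.1; 0 42 -169 -9 0.15; 0 56 -225 -12 0.2; 0 70 -281 -15 0.25; 0 84 -338 -18 0.31; 0 97 -394 -20 0.31; 0 97 -394 -20 0.31; 0 97 -394 -20 0.31")

```text
clock: 2.82
position: [527.3, -231.8, 300.5]
tcp_rot: [-0.0, -0.001, 1.0, 0.001]
contact_force: [-0.2, 0.6, -0.4]
width: 7.6
finger_force: 0.0
```

```bash
python3 - <<'E'
from h import *
a=snap('wrist','w2');print(np.load('pics/w2.npy'));cv2.imwrite('pics/w2b.png',cv2.resize(a,(800,600)))
E
```

```text
[ 5.27270354e+02 -2.31762592e+02  3.00462786e+02 -7.61296692e-05
 -7.28851315e-04  9.99999101e-01  1.12271448e-03]
```

View pics/w2b.png

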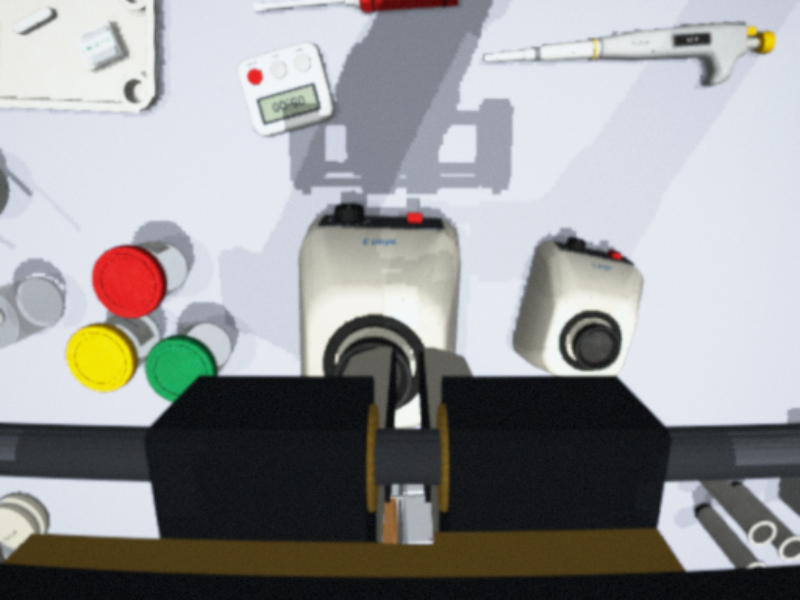

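```bash
python3 - <<'E'
from h import *
c=cam('wrist','w2');S=.64
im=cv2.imread('pics/w2.png');h=cv2.cvtColor(im,cv2.COLOR_BGR2HSV);Hh=h[...,0].astype(int)
m=(((Hh<10)|(Hh>170))&(h[...,1]>130)&(h[...,2]>60)).astype(np.uint8);m[:120]=0;m[160:]=0;m[:,:240]=0;m[:,290:]=0
ys,xs=np.nonzero(m);print('rocker px',xs.mean(),ys.mean(),xs.min(),xs.max(),ys.min(),ys.max())
print('rocker',onz(c,[(xs.mean(),ys.mean())],45).round(1),onz(c,[(xs.mean(),ys.min())],47).round(1))
P=onz(c,np.array([(318,220),(443,222),(303,240),(460,250)])*S,60);print('panel top edge?',P.round(1))
print('knob',onz(c,np.array([(348,213)])*S,42).round(1))
# cup: outlines of dark ellipse
t=cam('top');s=cam('scene')
for n,cc,r in(('top',t,(170,210,290,325)),('scene',s,(130,162,262,295))):
  im=cv2.imread(f'pics/{n}0.png');g=im.max(2);m=np.zeros_like(g);m[r[0]:r[1],r[2]:r[3]]=(g[r[0]:r[1],r[2]:r[3]]<90)
  N,L,st,ce=cv2.connectedComponentsWithStats(m)
  for k in range(1,N):
    if st[k,4]>40:
      q=np.argwhere(L==k)[:,::-1];hl=cv2.convexHull(q.astype(np.int32));print(n,st[k].tolist(),ce[k],cv2.fitEllipse(hl) if len(hl)>4 else '')
E
```

```text
rocker px 265.04411764705884 139.23529411764707 260 270 136 143
rocker [[ 500.9 -225.3   45. ]] [[ 496.7 -225.4   47. ]]
panel top edge? [[ 501.2 -298.3   60. ]
 [ 502.7 -203.7   60. ]
 [ 516.4 -310.4   60. ]
 [ 524.1 -190.3   60. ]]
knob [[ 497.6 -277.4   42. ]]
top [295, 173, 22, 22, 360] [305.75833333 183.25      ] ((305.3409423828125, 183.4524383544922), (21.843015670776367, 22.145050048828125), 111.51402282714844)
scene [266, 137, 22, 18, 250] [276.704 145.04 ] ((276.6236572265625, 145.95228576660156), (18.340845108032227, 21.48558235168457), 91.3388442993164)
```

```bash
python3 - <<'E'
import cv2,numpy as np
a=cv2.imread('pics/w2.png');t=cv2.imread('pics/top0.png');s=cv2.imread('pics/scene0.png')
cv2.imwrite('pics/d.png',np.hstack([cv2.resize(a[120:160,190:300],(0,0),fx=4,fy=4,interpolation=2)[:160].repeat(1,0) if 0 else cv2.resize(a[125:185,185:285],(400,240),interpolation=2),cv2.resize(t[160:220,280:330],(200,240),interpolation=2),cv2.resize(s[130:178,260:300],(200,240),interpolation=2)]))
E
```

```text
(no output)
```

View pics/d.png

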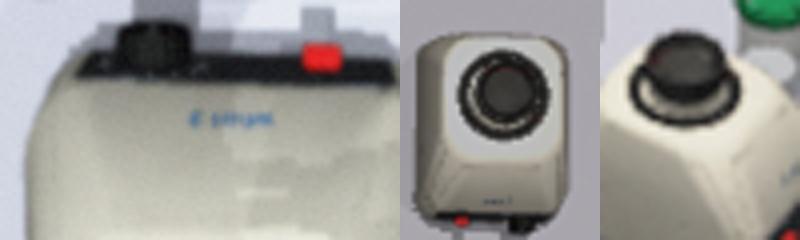

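Request:
send_rows(steps="0 40 6 0 0; 0 72 6 30 0; 0 72 6 85 0; 0 72 6 140 0; 0 72 6 195 0; 0 72 6 235 0; 0 72 6 257 0; 0 72 6 257 0; 0 72 6 257 0")

```text
clock: 4.0
position: [456.0, -227.4, 44.7]
tcp_rot: [0.001, -0.0, 1.0, -0.0]
contact_force: [-0.3, 0.6, 0.9]
width: 0.4
finger_force: 0.0
```

```bash
python3 - <<'E'
from h import *
t=cam('top');s=cam('scene')
print(onz(t,[(307,183)],133),onz(t,[(306.2,183.7)],105),onz(t,[(305.6,183.4)],105))
# scene cup top rim: crop (686,55)/5 
print(onz(s,[(260+86/5,130+52/5)],133),onz(s,[(260+84/5,130+85/5)],104))
a=snap('wrist','w3');c=cam('wrist','w3')
print(np.load('pics/w3.npy'))
cv2.imwrite('pics/w3b.png',cv2.resize(a,(800,600)))
E
```

```text
[[ 596.06440426 -255.50928162  133.        ]] [[ 598.26337284 -257.17499571  105.        ]] [[ 599.28404068 -255.20891389  105.        ]]
[[ 600.51493856 -254.91351342  133.        ]] [[ 601.2995063  -255.72899113  104.        ]]
[ 4.56021716e+02 -2.27438853e+02  4.47253090e+01  9.51995660e-04
 -2.52562648e-04  9.99999509e-01 -1.04890973e-04]
```

View pics/w3b.png

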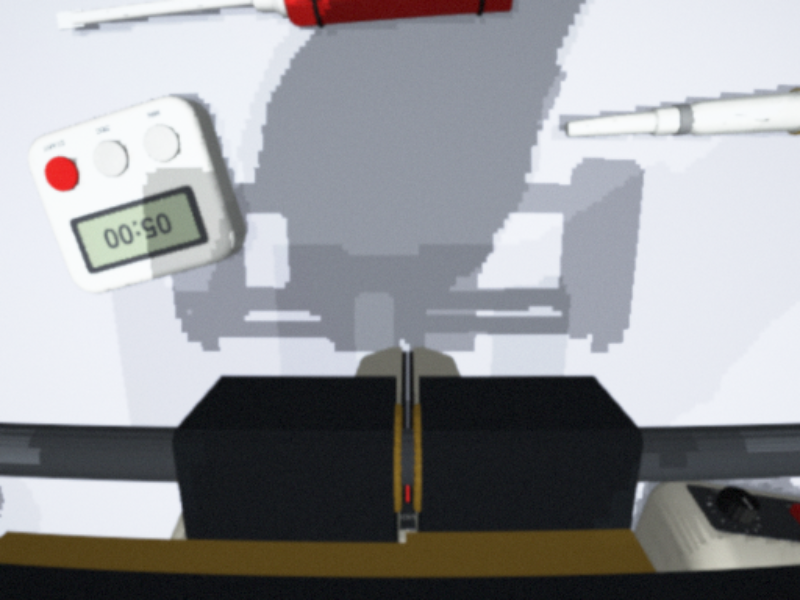

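Request:
send_rows(steps="0 -10 1.5 1 0; 0 -20 1.5 1 0; 0 -28 1.5 1 0; 0 -28 1.5 1 0")

```text
clock: 4.55
position: [483.9, -226.9, 42.7]
tcp_rot: [0.0, 0.0, 1.0, -0.0]
contact_force: [0.3, -0.1, 0.5]
width: 0.6
finger_force: 0.0
```

Request:
send_rows(steps="0 -1 0 0 0; 0 -2 0 0 0; 0 -3 0 0 0; 0 -4 0 0 0; 0 -4 0 0 0")

```text
clock: 5.18
position: [486.8, -227.0, 42.6]
tcp_rot: [-0.0, 0.001, 1.0, 0.0]
contact_force: [-0.2, -0.5, 0.3]
width: 0.4
finger_force: 0.0
```

Request:
send_rows(steps="0 -1 0 0 0; 0 -2 0 0 0; 0 -3 0 0 0; 0 -4 0 0 0; 0 -4 0 0 0")

```text
clock: 5.8
position: [487.9, -227.0, 42.4]
tcp_rot: [-0.003, 0.001, 1.0, 0.001]
contact_force: [-6.3, 0.2, 5.0]
width: 0.3
finger_force: 2.9
```

Request:
send_rows(steps="0 -1 0 0 0; 0 -2 0 0 0; 0 -3 0 0 0; 0 -3 0 0 0")

```text
clock: 6.3
position: [488.9, -227.0, 42.3]
tcp_rot: [-0.005, 0.002, 1.0, 0.001]
contact_force: [-9.0, 1.2, 7.1]
width: 0.2
finger_force: 4.3
```

Request:
send_rows(steps="0 -2 0 0 0; 0 -4 0 0 0; 0 -4 0 0 0")

```text
clock: 6.68
position: [489.3, -227.0, 42.3]
tcp_rot: [-0.008, 0.002, 1.0, 0.002]
contact_force: [-13.4, 0.1, 11.7]
width: 0.4
finger_force: 7.2
```

Request:
send_rows(steps="0 15 0 0 0; 0 30 0 0 0; 0 40 0 -30 0; 0 40 0 -85 0;0 40 0 -140 0;0 40 0 -200 0;0 0 -8 -257 0;0 -42 -8 -257 0;0 -42 -8 -257 0;0 -42 -8 -257 0")

```text
clock: 7.92
position: [538.9, -235.0, 298.8]
tcp_rot: [-0.001, 0.001, 1.0, 0.0]
contact_force: [-0.6, -0.3, 0.3]
width: 0.7
finger_force: 0.0
```

```bash
python3 - <<'E'
from h import *
a=snap('wrist','w4');p=np.load('pics/w4.npy');print(p)
im=a;h=cv2.cvtColor(im,cv2.COLOR_BGR2HSV);Hh=h[...,0].astype(int)
m=(((Hh<10)|(Hh>170))&(h[...,1]>130)&(h[...,2]>60)).astype(np.uint8);m[:110]=0;m[170:]=0;m[:,:230]=0;m[:,300:]=0
ys,xs=np.nonzero(m);print('rocker px',len(xs),xs.mean(),ys.mean(),xs.min(),xs.max(),ys.min(),ys.max())
s=snap('scene','s4');o=cv2.imread('pics/scene0.png');o2=cv2.imread('pics/w2.png')
z=lambda i,r:cv2.resize(i[r[0]:r[1],r[2]:r[3]],(400,300),interpolation=2)
q=(160,190,280,320);r=(115,160,230,290)
cv2.imwrite('pics/e.png',np.vstack([np.hstack([z(o,q),z(s,q)]),np.hstack([z(o2,r),z(a,r)])]))
E
```

```text
[ 5.38913424e+02 -2.35005377e+02  2.98801574e+02 -9.47644881e-04
  9.56766353e-04  9.99999073e-01  2.03676615e-04]
rocker px 70 268.04285714285714 131.34285714285716 263 273 128 135
```

View pics/e.png

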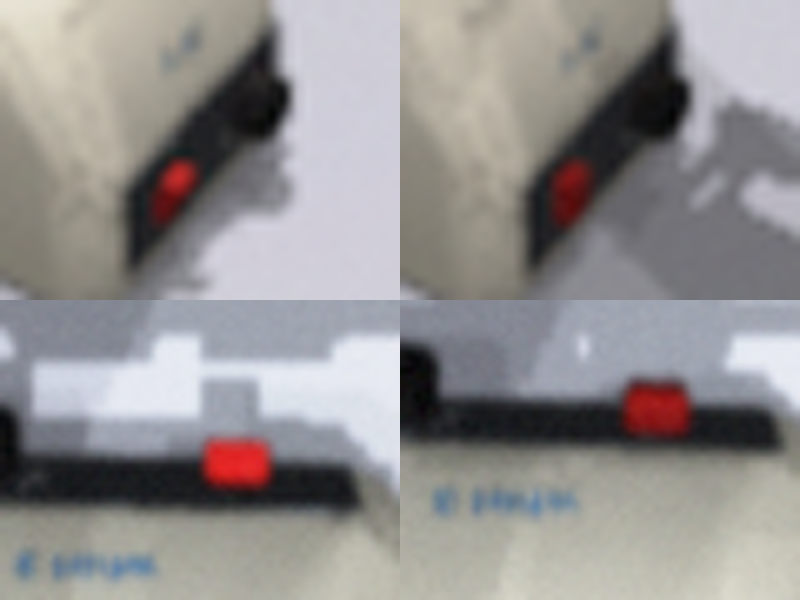

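Request:
send_rows(steps="1 -20 -20 0 0; 1 -40 -20 0 0; 1 -40 -20 0 0; 1 -40 -20 0 0; 1 -40 -20 0 0")

```text
clock: 8.65
position: [578.9, -255.2, 300.0]
tcp_rot: [-0.0, 0.001, 1.0, -0.0]
contact_force: [-0.1, -0.6, 0.5]
width: 45.9
finger_force: 0.0
```

```bash
python3 - <<'E'
from h import *
a=snap('wrist','w5');print(np.load('pics/w5.npy')[:3]);c=cam('wrist','w5')
for P in([600,-254,133],[600,-254,104]): print(proj(c,[P]))
t=proj(c,[[600,-254,133]])[0].astype(int);g=a.max(2)
sub=np.zeros_like(g);sub[t[1]-32:t[1]+32,t[0]-40:t[0]+40]=1
for th in(60,80,100):
  m=((g<th)&(sub>0)).astype(np.uint8);N,L,st,ce=cv2.connectedComponentsWithStats(m)
  for k in range(1,N):
    if st[k,4]>150: print(th,st[k].tolist(),ce[k].round(1))
cv2.imwrite('pics/w5b.png',cv2.resize(a[t[1]-40:t[1]+50,t[0]-60:t[0]+60],(800,600),interpolation=2));print(t)
E
```

```text
[ 578.89289269 -255.21112822  299.97552427]
[[261.43344297 195.4580589 ]]
[[261.35708403 188.56926722]]
60 [228, 163, 67, 59, 2419] [260.1 192.4]
80 [227, 163, 69, 59, 2995] [261.  192.1]
100 [227, 163, 69, 59, 3082] [261.  191.9]
[261 195]
```

View pics/w5b.png

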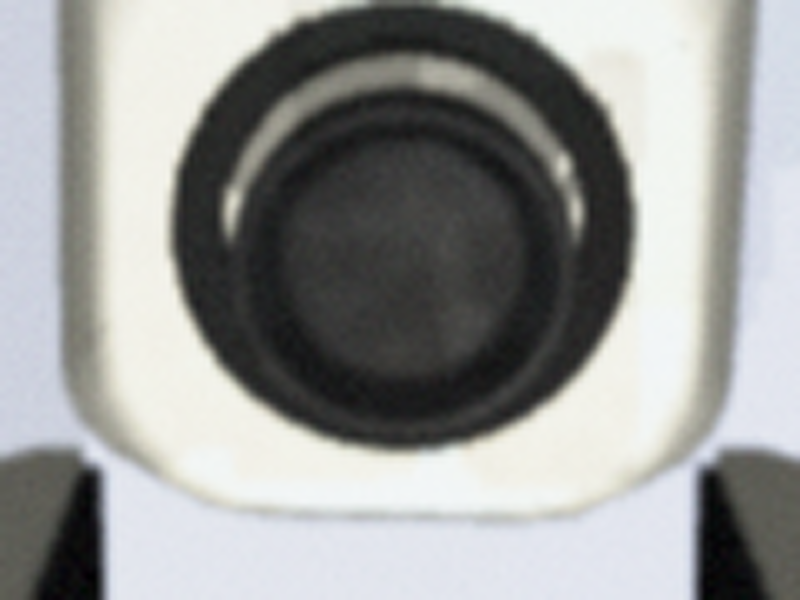

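The rocker now reads as pressed: its lit upper face has gone dark and it hit a solid stop at 13 N. The cup's rim centre is at wrist px (261.6,194.3), which puts the cup centre at about (599,-254.5). Next I go back over the rack for a view straight down on the red cap.

Request:
send_rows(steps="1 -1 55 0 0; 1 -2 110 0 0; 1 -3 165 0 0; 1 -4 220 0 -0.05; 1 -5 275 10 -0.1; 1 -6 330 20 -0.15; 1 -6 385 30 -0.2; 1 -6 440 40 -0.25; 1 -6 493 50 -0.276; 1 -6 493 50 -0.276")

```text
clock: 9.95
position: [584.0, 244.6, 248.2]
tcp_rot: [-0.002, -0.142, 0.99, 0.002]
contact_force: [-0.9, -0.1, 0.1]
width: 93.2
finger_force: 0.0
```

Request:
send_rows(steps="1 0 0 0 0; 1 0 0 0 0")

```text
clock: 10.2
position: [587.3, 235.5, 250.3]
tcp_rot: [0.0, -0.135, 0.991, -0.001]
contact_force: [-0.6, -0.6, 0.6]
width: 93.0
finger_force: 0.0
```

```bash
cat >> h.py <<'E'
def redblob(a,lo=172,hi=186,win=None):
    h=cv2.cvtColor(a,cv2.COLOR_BGR2HSV);H=h[...,0].astype(int);H=np.where(H<10,H+180,H)
    m=((H>=lo)&(H<=hi)&(h[...,1]>140)&(h[...,2]>60)).astype(np.uint8)
    N,L,st,ce=cv2.connectedComponentsWithStats(m)
    return [(ce[k].round(1),st[k].tolist(),cv2.minEnclosingCircle(np.argwhere(L==k)[:,::-1].astype(np.float32))) for k in range(1,N) if st[k,4]>80]
E
python3 - <<'E'
from h import *
a=snap('wrist','w6');c=cam('wrist','w6');p=np.load('pics/w6.npy');print(p)
Rm=R.from_quat(p[3:],scalar_first=True).as_matrix();print(Rm[:,:2].T.round(3))
for r in redblob(a): print('red',r,onz(c,[r[0]],115).round(1))
for r in redblob(a,105,125): print('blue',r,onz(c,[r[0]],115).round(1))
# rack holes: dark blobs on white top
g=cv2.cvtColor(a,cv2.COLOR_BGR2GRAY);m=((g<110)).astype(np.uint8)
N,L,st,ce=cv2.connectedComponentsWithStats(m)
H=[ce[k] for k in range(1,N) if 100<st[k,4]<700 and st[k,2]<32 and st[k,3]<32 and 190<ce[k][0]<340]
P=onz(c,H,45)
for h_,q in zip(H,P): print(h_.round(1),q.round(1), (Rm.T@(q-p[:3]))[:2].round(1))
E
```

```text
[ 5.87328014e+02  2.35510978e+02  2.50280596e+02  4.91950340e-04
 -1.35005559e-01  9.90844532e-01 -6.09343049e-04]
[[-0.964 -0.268 -0.001]
 [-0.268  0.964 -0.001]]
red (array([264.1, 176.2]), [255, 166, 20, 22, 352], ((263.7903137207031, 176.3709716796875), 10.856386184692383)) [[581.6 237.4 115. ]]
blue (array([211.4,  70.6]), [200, 59, 23, 24, 420], ((211.76922607421875, 70.44755554199219), 11.777836799621582)) [[506.2 170.3 115. ]]
blue (array([234.7, 124.6]), [224, 115, 22, 20, 349], ((234.64706420898438, 124.88235473632812), 10.81226921081543)) [[544.5 200.6 115. ]]
blue (array([200.6, 222.7]), [191, 212, 21, 21, 322], ((200.70689392089844, 222.29310607910156), 10.410606384277344)) [[639.9 192.4 115. ]]
blue (array([319.9, 253.9]), [279, 222, 79, 53, 2276], ((317.102294921875, 259.49713134765625), 40.42425537109375)) [[640.2 309.2 115. ]]
blue (array([370.6, 316.1]), [337, 309, 59, 22, 572], ((366.0, 319.5), 30.842439651489258)) [[692.3 381.1 115. ]]
[239.1  58.1] [483.  183.8  45. ] [114.6 -21.7]
[260.8  57.9] [476.9 205.2  45. ] [114.7   0.7]
[238.8  80.8] [504.9 189.3  45. ] [ 91.9 -22.2]
[260.7  80.8] [498.8 211.2  45. ] [91.9  0.6]
[217.3 102.7] [532.5 173.   45. ] [ 69.7 -45.2]
[238.7 103. ] [526.8 194.9  45. ] [ 69.4 -22.7]
[260.5 102.9] [520.6 217.   45. ] [69.4  0.3]
[260.3 124.8] [542.7 223.   45. ] [46.5  0.2]
[217.9 146.4] [577.2 184.8  45. ] [ 23.5 -45.8]
[260.8 147. ] [565.4 229.9  45. ] [22.8  0.7]
[239.1 146.7] [571.4 207.1  45. ] [ 23.1 -22.8]
[218.5 166.6] [598.5 190.7  45. ] [  1.3 -45.9]
[239.1 166.7] [592.6 212.7  45. ] [  1.2 -23.1]
[218.7 187. ] [620.9 196.5  45. ] [-21.8 -46.3]
[239.6 186.5] [614.1 218.8  45. ] [-21.1 -23. ]
[239.1 206.8] [637.1 224.3  45. ] [-44.8 -23.9]
[259.9 206.6] [630.5 246.9  45. ] [-44.5  -0.3]
[266.4 329. ] [784.1 297.9  45. ] [-206.1    7.7]
```

Request:
send_rows(steps="1 5 3.3 30 0; 1 5 3.3 60 0; 1 5 3.3 90 0; 1 5 3.3 120 0; 1 5 3.3 145 0; 1 5 3.3 161 0; 1 5 3.3 161 0; 1 5 3.3 161 0")

```text
clock: 11.25
position: [581.9, 239.7, 89.8]
tcp_rot: [0.001, -0.136, 0.991, 0.0]
contact_force: [-0.1, 0.2, -0.1]
width: 92.8
finger_force: 0.0
```

Request:
send_rows(steps="0 0 0 0 0; 0 0 0 0 0; 0 0 0 0 0; 0 0 0 0 0; 0 0 0 0 0; 0 0 0 0 0; 0 0 0 0 0; 0 0 0 0 0", force=6)

```text
clock: 12.25
position: [580.9, 239.6, 88.6]
tcp_rot: [-0.0, -0.137, 0.991, -0.0]
contact_force: [0.3, 0.2, 1.4]
width: 19.4
finger_force: 6.0
```

Request:
send_rows(steps="0 -0.5 -0.5 -5 0; 0 -1 -1 -10 0; 0 -2 -2 -15 0; 0 -3 -2.9 -18 0; 0 -4 -2.9 -18 0; 0 -4 -2.9 -18 0; 0 -4 -2.9 -18 0")

```text
clock: 13.12
position: [585.4, 237.9, 106.4]
tcp_rot: [-0.0, -0.137, 0.991, -0.0]
contact_force: [1.2, -0.5, 0.8]
width: 19.4
finger_force: 6.0
```

```bash
python3 - <<'E'
from h import *
s=telemetry.get_state();print(s['width'],s['finger_force'],s['ft_torque'])
a=snap('wrist','w7');p=np.load('pics/w7.npy');c=cam('wrist','w7');Rm=R.from_quat(p[3:],scalar_first=True).as_matrix()
for r in redblob(a): print('red',r)
for r in redblob(a,105,125): 
  q=onz(c,[r[0]],115)[0];print('blue',r[0],q.round(1))
b=p[:3]+Rm@np.array([0,0,-18.8])
print('cap->',b.round(1),proj(c,[b]),'tip pred',proj(c,[b-[0,0,106]]))
g=cv2.cvtColor(a,cv2.COLOR_BGR2GRAY);m=((g<110)).astype(np.uint8)
N,L,st,ce=cv2.connectedComponentsWithStats(m)
H=[ce[k] for k in range(1,N) if 100<st[k,4]<1500 and st[k,2]<40 and st[k,3]<40]
for h_,q in zip(H,onz(c,H,45)): print(h_.round(1),q.round(1))
cv2.imwrite('pics/w7b.png',a)
E
```

```text
19.40666939788535 5.999982525609084 [0.02465497 0.03213605 0.02772535]
red (array([260.8, 255.9]), [240, 235, 43, 40, 1439], ((261.0, 257.0), 22.825523376464844))
blue [161.2  42.8] [506.3 171.4 115. ]
blue [206.5 144.3] [543.9 200.9 115. ]
blue [468.3 338.9] [609.  365.2 115. ]
blue [289.2 339.7] [633.8 267.9 115. ]
blue [474.9 359.1] [620.8 375.6 115. ]
cap-> [585.4 237.9 125.2] [[259.83985556 254.74530805]] tip pred [[260.1008243  195.66788155]]
[217.6  24.5] [480.4 181.2  45. ]
[257.8  28. ] [475.8 205.7  45. ]
[225.3  64. ] [502.  191.7  45. ]
[258.2  64.5] [496.7 211.8  45. ]
[227.1 102.3] [524.6 198.8  45. ]
[259.6 102.3] [518.9 219.   45. ]
[179.  106.5] [535.4 169.4  45. ]
[259.1 140.7] [542.8 225.3  45. ]
[255.5 173.5] [564.7 228.9  45. ]
[189.2 203.7] [597.6 190.4  45. ]
[221.3 202.8] [590.9 211.7  45. ]
```

Request:
send_rows(steps="0 0 0 -15 0; 0 0 0 -40 0; 0 0 0 -70 0; 0 0 0 -105 0; 0 0 0 -140 0; 0 0 0 -160 0; 0 0 0 -160 0; 0 0 0 -160 0", force=10)

```text
clock: 14.18
position: [585.0, 237.8, 266.0]
tcp_rot: [-0.001, -0.137, 0.991, -0.0]
contact_force: [0.2, -0.9, -0.8]
width: 19.3
finger_force: 10.0
```

```bash
python3 - <<'E'
from h import *
a=snap('wrist','w8');p=np.load('pics/w8.npy');c=cam('wrist','w8');Rm=R.from_quat(p[3:],scalar_first=True).as_matrix();print(p)
for n in('scene','top'): snap(n,n+'8')
for r in redblob(a): print('red',r)
for r in redblob(a,105,125): print('blue',r[0],onz(c,[r[0]],115).round(1))
g=cv2.cvtColor(a,cv2.COLOR_BGR2GRAY)
print('tip pred',proj(c,[p[:3]-[0,0,87]]),proj(c,[p[:3]-[0,0,-5]]))
for y in range(170,245,4): print(y,g[y,232:292:2])
E
```

```text
[ 5.85034741e+02  2.37771331e+02  2.66019540e+02 -6.89030628e-04
 -1.36677381e-01  9.90615360e-01 -1.68326497e-04]
red (array([260.6, 256. ]), [240, 235, 42, 40, 1426], ((261.0, 257.0199890136719), 22.81589698791504))
blue [211.   74.5] [[506.2 170.4 115. ]]
blue [233.1 125.8] [[544.6 200.7 115. ]]
blue [200.6 218.8] [[639.6 192.7 115. ]]
blue [322.4 232.6] [[621.1 311.7 115. ]]
tip pred [[260.10603992 195.80974787]] [[259.88704447 243.05469828]]
170 [106  75  80 115 117  96 175 243 246 226 102 103 119 109 100  79 159 236
 235 203 198 198 208 221 219 220 229 230 219 221]
174 [244 235 224 228 235 242 246 246 246 245 246 234 209 196 207 233 240 238
 235 206 197 199 214 222 221 220 230 232 228 220]
178 [243 235 193 195 212 240 246 246 245 245 244 236 217 199 225 236 238 238
 235 199 197 198 213 220 220 223 230 231 232 230]
182 [123  78  78  87  97  92 171 244 246 238 110  76  79  76  79  87 198 238
 230 185 200 198 203 220 222 223 231 230 231 231]
186 [ 79  73  83 122 129 113  98 237 245 192  78  85 104 129 100  76 107 232
 232 199 200 197 216 220 219 221 230 232 231 231]
190 [175  85 1
[... 1063 characters left out ...]
135 126 118 124
 129 214 232 231 232 231 231 205 152 151 150 168]
226 [ 93  95  90  75  32  91  82  96 101 126 147 147 145 145 147 147 144 136
 132 151 231 232 231 224  85  50  93  93  94  96]
230 [ 92  93  91  47  13  72  91 102 129 142 147 141 145 145 145 146 143 145
 142 146 213 232 231 221  76  17  82  93  88  91]
234 [ 93  94  87  26  14  77 103 134 137 141 133 119 106  91  88  86  98 115
 126 139 139 228 231 223  81  13  52  89  98  92]
238 [ 93  90  69  15  12  59 124 112  82  40  34  32  30  32  29  36  32  34
  29  31  65 174 229 217  54  11  32  92  93  93]
242 [ 91  90  40  15  11  47  53  29  31  36  30  32  34  35  35  40  35  31
  35  29  36  28  84 153  51  15  18  77  92  95]
```

Request:
send_rows(steps="0 5 -20 0 0; 0 14 -56 0 0; 0 23 -92 0 0; 0 32 -128 0 0; 0 40 -160 0 0; 0 43 -173 0 0; 0 43 -173 0 0; 0 43 -173 0 0")

```text
clock: 15.32
position: [590.9, 61.7, 266.4]
tcp_rot: [-0.0, -0.138, 0.99, 0.001]
contact_force: [0.5, 0.7, 0.0]
width: 19.1
finger_force: 10.0
```

```bash
python3 - <<'E'
from h import *
a=snap('wrist','w9');p=np.load('pics/w9.npy');c=cam('wrist','w9');print(p)
for n in('scene','top'): snap(n,n+'9')
g=cv2.cvtColor(a,cv2.COLOR_BGR2GRAY)
print('tip pred',proj(c,[p[:3]-[0,0,87]]),proj(c,[p[:3]-[0,0,-5]]))
for y in range(180,242,3): print(y,g[y,232:288:2])
E
```

```text
[ 5.90894224e+02  6.17497881e+01  2.66421771e+02 -1.53418780e-04
 -1.37956841e-01  9.90437966e-01  7.21989679e-04]
tip pred [[259.92472928 195.66842209]] [[259.90761706 243.07061693]]
180 [224 225 225 235 238 238 239 238 240 237 224 224 223 216 209 209 210 211
 210 209 208 212 221 230 231 232 237 238]
183 [224 223 225 236 237 236 238 239 237 231 223 223 220 212 210 212 210 209
 212 210 209 213 229 230 230 232 237 237]
186 [225 224 225 225 225 224 224 225 223 226 224 223 224 215 211 212 209 210
 207 210 210 210 225 230 231 234 238 237]
189 [223 226 225 225 224 225 225 223 226 226 225 225 223 216 211 209 210 210
 211 211 208 216 230 231 230 231 234 237]
192 [224 222 225 223 223 224 224 224 225 225 225 223 224 215 211 208 208 209
 207 208 212 212 227 230 230 230 230 229]
195 [224 225 226 232 230 234 233 229 233 232 234 225 222 214 209 209 210 210
 212 209 210 216 231 231 230 230 229 231]
198 [233 230 229 237 237 238 237 238 232 193 196 191 197 207 212 211 214 214
 212 212 213 215 227 230 230 231 230 231]
201 [238 239 238 238 239 239 236 202 166 205 214 210 167 159 176 223 230 230
 229 2
[... 882 characters left out ...]
100  93  92 123  88 103 111 135 152 155 158 155 160 158 150 141
 139 182 236 237 238 233 136  96  98 100]
228 [ 98 103 102  65  17  88  98  98 114 129 152 153 155 156 154 158 156 155
 149 169 236 239 237 232  86  32  90 103]
231 [100 102  98  43  16  85  97 121 147 155 155 156 156 154 159 155 155 155
 151 149 197 237 236 231  85  19  87 100]
234 [ 98  99  89  29  18 119 116 148 155 155 149 132 116  96  96  99 105 127
 138 145 145 233 238 232  86  16  60  98]
237 [102  99  83  19  19  77 146 144 136  79  46  34  35  32  31  37  37  30
  38  57 111 220 238 226  68  14  44  96]
240 [ 98 100  56  15  14  95 128  63  37  34  32  33  35  37  38  40  34  33
  39  35  37  70 217 223  57  13  28  88]
```

Request:
send_rows(steps="0 0 0 0 0; 0 0 0 0 0; 0 0 0 0 0; 0 0 0 0 0", force=40)

```text
clock: 15.98
position: [591.0, 59.8, 266.7]
tcp_rot: [-0.0, -0.137, 0.991, -0.0]
contact_force: [0.2, 0.3, -0.7]
width: 18.6
finger_force: 40.0
```

```bash
cat >> h.py <<'E'
def lean(f):
    g=cv2.cvtColor(cv2.imread('pics/'+f+'.png'),cv2.COLOR_BGR2GRAY).astype(int)
    for y in (201,204,207,210,213,216,219):
        r=g[y,225:295]; x=np.nonzero(r<190)[0]; print(y,225+x.min(),225+x.max(),225+(x.min()+x.max())/2)
E
python3 - <<'E'
from h import *
lean('w9');snap('wrist','w10');print(np.load('pics/w10.npy'),telemetry.get_state()['width']);lean('w10')
# scene/top check: differences of frames 8/9 to isolate tube
for n in('scene','top'):
  a=cv2.imread(f'pics/{n}9.png')
  c=cam(n)
  for r in redblob(a):
    if r[1][4]<200: print(n,r[0],r[1])
  P=np.load('pics/w9.npy')[:3];print(n,proj(c,[P+[0,0,25],P+[0,0,19],P-[0,0,87]]))
E
```

```text
201 247 260 253.5
204 245 262 253.5
207 243 264 253.5
210 243 265 254.0
213 243 266 254.5
216 243 267 255.0
219 243 268 255.5
[ 5.91044536e+02  5.97679210e+01  2.66657168e+02 -2.36869947e-05
 -1.36666712e-01  9.90617085e-01 -3.26758654e-05] 18.580603824701583
201 247 260 253.5
204 245 262 253.5
207 243 264 253.5
210 243 265 254.0
213 243 266 254.5
216 243 267 255.0
219 243 268 255.5
scene [317.  131.8] [310, 127, 15, 11, 137]
scene [344.8 206.8] [339, 197, 13, 20, 123]
scene [435.4 270.1] [432, 253, 8, 35, 148]
scene [[213.01052628 162.06988158]
 [213.24434151 163.8879524 ]
 [217.03279791 193.20177289]]
top [296.5 265.4] [286, 263, 22, 6, 112]
top [221.5 343.2] [209, 336, 27, 19, 177]
top [[201.86766462 176.4484771 ]
 [202.16409952 176.83266123]
 [206.87613511 182.94031109]]
```

Request:
send_rows(steps="0 7 -25 0 0; 0 18 -70 0 0; 0 30 -115 0 0; 0 42 -160 0 0; 0 53 -205 0 0; 0 65 -250 0 0; 0 74 -285 0 0; 0 77.5 -300 0 0; 0 77.5 -300 0 0; 0 77.5 -300 0 0", force=15)

```text
clock: 17.27
position: [598.4, -247.3, 266.6]
tcp_rot: [0.0, -0.138, 0.99, 0.001]
contact_force: [-0.1, 0.6, -1.1]
width: 19.4
finger_force: 15.0
```

Request:
send_rows(steps="0 0 0 0 0; 0 0 0 0 0; 0 0 0 0 0")

```text
clock: 17.65
position: [597.8, -249.5, 266.8]
tcp_rot: [0.0, -0.137, 0.991, 0.0]
contact_force: [0.2, 0.5, -0.1]
width: 19.4
finger_force: 15.0
```

```bash
python3 - <<'E'
from h import *
a=snap('wrist','w11');p=np.load('pics/w11.npy');c=cam('wrist','w11');print(p);lean('w11')
Rm=R.from_quat(p[3:],scalar_first=True).as_matrix()
print('tool delta to (597.6,-249.7)',(Rm.T@(np.array([597.6,-249.7,209])-p[:3])).round(1))
print('cup px pred',proj(c,[[599,-254.5,133],[599,-254.5,119]]))
g=cv2.cvtColor(a,cv2.COLOR_BGR2GRAY)
for y in range(150,216,4): print(y,g[y,216:306:3])
E
```

```text
[ 5.97811536e+02 -2.49485862e+02  2.66760737e+02  3.22800652e-05
 -1.37041029e-01  9.90565371e-01  2.31291367e-05]
201 226 284 255.0
204 229 281 255.0
207 233 277 255.0
210 238 272 255.0
213 243 267 255.0
216 244 294 269.0
219 243 294 268.5
tool delta to (597.6,-249.7) [ 0.3 -0.2 57.8]
cup px pred [[254.39138577 181.8818294 ]
 [254.64960241 178.58696135]]
150 [179 181 179 158  43  28  25  28  62 140 173 179 178 178 195 208 203 138
  42  32  33  31  94 212 215 213 214 209 213 213]
154 [213 195 175  31  24  27  48 151 176 135  65  41  34  36  37  45 104 181
 194 141  32  29  30  49 170 174 176 174 179 210]
158 [250 245  57  53  46  79 152 107  40  38  31  24  21  29  27  36  47  39
  49 146 150  43  44  25  61 157 155 154 155 194]
162 [250 134  51  53 132 164  43  34  23  19  20  28  34  32  37  31  25  25
  39  39 117 150  38  37  29 194 229 240 240 236]
166 [244  52  46  48 237  46  27  23  28  30  30  35  34  44  33  42  49  38
  20  32  56 120 125  43  46  74 244 245 245 251]
170 [203  49  50 125  89  28  25  44  60  62  68  67  60  37  40  45  45  66
  62  35  40  63 142  45  47  
[... 716 characters left out ...]
 79  77  96  78
  50  41  42  62  46  45 107 245 246 245 235 166]
198 [250 250 235  58  44  61  36  27  32  43  54  87 180 135  90  82  68  41
  43  42  67  51  45  76 241 245 244 242 198 159]
202 [250 250 250 241  64  46  49  44  25  35 101 151 211 200 144 115  38  28
  47  80  50  44  95 243 246 245 245 230 164 209]
206 [250 249 250 251 249 178  51  44  57  82 132 130 135 138 141 143  89  78
  64  49  58 221 244 245 245 245 242 193 153 240]
210 [250 251 250 251 251 250 244 190  64  87 129 131 137 138 144 140 119  50
  85 216 243 246 245 245 245 245 223 155 206 244]
214 [231 246 250 251 251 251 248 246 246 211 125 129 141 146 144 145 134 168
 245 247 246 245 244 245 245 238 187 150 241 243]
```

Request:
send_rows(steps="0 0 0 12 0; 0 0 0 25 0; 0 0 0 38 0; 0 0 0 48 0; 0 0 0 55 0; 0 0 0 58 0; 0 0 0 58 0; 0 0 0 58 0")

```text
clock: 18.7
position: [598.0, -250.1, 209.2]
tcp_rot: [0.0, -0.137, 0.991, -0.0]
contact_force: [-0.5, 0.6, -0.3]
width: 19.2
finger_force: 15.0
```

Request:
send_rows(steps="0 0 0 1 0; 0 0 0 2 0; 0 0 0 3 0; 0 0 0 4 0; 0 0 0 4 0")

```text
clock: 19.32
position: [598.0, -250.0, 205.2]
tcp_rot: [0.0, -0.137, 0.991, -0.0]
contact_force: [-1.0, 0.1, 2.6]
width: 18.7
finger_force: 15.0
```

Request:
send_rows(steps="0 0 0 0.7 0; 0 0 -1 0.7 0; 0 0 -2 0.7 0; 0 0 -3 0.7 0; 0 0 -4 0.7 0; 0 0 -5 0.7 0; 0 0 -5 0.7 0; 0 0 -5 0.7 0")

```text
clock: 20.32
position: [599.2, -253.8, 204.3]
tcp_rot: [0.0, -0.137, 0.991, 0.001]
contact_force: [-1.0, 1.5, 5.3]
width: 19.2
finger_force: 15.0
```

```bash
python3 - <<'E'
from h import *
s=telemetry.get_state();print(s['contact_force'],s['ft_torque'],s['width'])
a=snap('wrist','w12');p=np.load('pics/w12.npy');c=cam('wrist','w12');print(p)
g=cv2.cvtColor(a,cv2.COLOR_BGR2GRAY)
for y in range(192,240,4): print(y,g[y,232:288:2])
print('cup',proj(c,[[599,-254.5,133],[599,-254.5,119]]))
E
```

```text
[-0.99119552  1.50303362  5.33512122] [0.62254572 0.22073858 0.04435441] 19.247398375050498
[ 5.99248664e+02 -2.53817496e+02  2.04345174e+02  2.07538456e-04
 -1.36961839e-01  9.90575989e-01  7.88837489e-04]
192 [21 23 35 38 32 36 40 40 39 42 47 43 41 43 46 46 41 42 44 47 76 75 86 84
 75 53 34 24]
196 [23 32 32 32 40 39 41 43 40 44 40 52 71 92 62 44 44 41 41 57 78 76 82 80
 81 77 51 31]
200 [ 26  32  40  57  65  68  62  70  71  85 109 152 210 210 204 145 109  68
  61  72  77  79  74  72  77  72  49  29]
204 [ 32  42  53  60  66  71  79  75  99 133 137 136 155 172 149 140 141 139
  99  72  72  79  74  78  71  66  45  43]
208 [ 31  31  49  58  64  74  72  73 111 134 134 137 137 136 140 142 142 140
 115  79  77  71  68  73  70  45  38  37]
212 [ 25  32  31  45  60  65  67  76 113 127 128 135 137 139 136 138 139 138
 119  80  79  72  72  60  43  39  45  40]
216 [ 26  22  33  30  36  52  61  77 100 118 127 136 135 139 136 136 129 124
 115  85  70  67  51  40  41  45  44  45]
220 [ 59  36  32  36  30  30  37  81 103 113 125 122 122 127 124 126 123 120
 122 110  55  32  36  40  42  43  55  79]
224 [106 109 108  94  34  28  41  86 101 113 135 152 151 158 155 156 153 145
 125 112  64  32  30  35  38  77 106 106]
228 [108 109 107  76  18  29  50  94 105 124 147 154 154 155 153 153 152 151
 153 138  92  53  71  72  19  40 102 105]
232 [106 107 103  49  15  29  60  95 136 153 157 157 157 152 153 152 154 155
 156 151 119  65  46  59  22  18  88 108]
236 [108 109  93  26   9 162 202 123 141 119  91  59  49  42  39  37  42  51
  75 107 136 161 241 236  62  15  63 105]
cup [[259.0987187  200.67709643]
 [259.14310534 195.61610812]]
```

Request:
send_rows(steps="0 0 -0.5 0.4 0; 0 0 -1 0.8 0; 0 0 -1 1.1 0; 0 0 -1 1.1 0; 0 0 -1 1.1 0")

```text
clock: 21.0
position: [599.9, -254.9, 203.8]
tcp_rot: [0.001, -0.137, 0.991, 0.0]
contact_force: [-0.6, 1.9, 6.7]
width: 19.0
finger_force: 15.0
```

Request:
send_rows(steps="0 0 0 0.5 0; 0 0 0 1 0; 0 0 0 1.3 0; 0 0 0 1.3 0; 0 0 0 1.3 0")

```text
clock: 21.62
position: [600.3, -255.5, 203.3]
tcp_rot: [0.001, -0.137, 0.991, -0.0]
contact_force: [-0.3, 2.9, 8.6]
width: 19.2
finger_force: 15.0
```

```bash
python3 - <<'E'
from h import *
s=telemetry.get_state();print(s['contact_force'],s['position'],s['width'])
a=snap('wrist','w13')
g=cv2.cvtColor(a,cv2.COLOR_BGR2GRAY)
for y in range(192,233,4): print(y,g[y,232:288:2])
p=np.load('pics/w13.npy');c=cam('wrist','w13')
print('cup',proj(c,[[599,-254.5,119]]),'vertical tip',proj(c,[p[:3]-[0,0,86]]))
E
```

```text
[-0.28683933  2.90200416  8.63601659] [ 600.30623916 -255.46040426  203.26495502] 19.15880473164431
192 [26 26 22 33 33 34 36 41 36 37 40 41 44 41 42 42 43 43 49 50 64 79 81 74
 76 81 80 46]
196 [ 28  27  27  33  31  35  39  42  42  38  55  46  53  94 128 118  63  45
  46  51  54  76  82  79  83  78  71  44]
200 [ 26  24  33  46  55  56  69  67  71  76  93 122 141 202 213 209 156 128
  94  73  78  78  82  73  74  77  75  52]
204 [ 39  34  33  49  60  67  71  71  76  96 130 138 135 138 142 141 141 140
 141 111  78  76  74  74  70  68  68  47]
208 [ 29  25  27  33  51  69  72  72  68 110 138 135 138 138 136 139 140 140
 140 129  82  80  74  73  73  66  49  37]
212 [ 37  24  30  29  39  51  65  69  76 105 123 132 137 135 141 136 136 140
 135 119  92  93  80  71  59  46  39  40]
216 [ 63  38  27  32  30  29  39  54  74 110 119 124 128 137 137 142 131 123
 126 118  93  73  66  52  39  43  45  42]
220 [ 50  66  54  32  31  29  32  38  88 107 116 128 125 125 128 125 124 122
 124 117  98  51  32  33  35  39  43  58]
224 [107 107 108  99  42  29  30  49  84 112 120 149 156 153 153 152 155 151
 141 124  99  49  32  30  27  71 107 112]
228 [103 105 106  82  17  45  66  74  92 118 127 149 156 153 153 154 155 152
 157 149 120  75  60  67  27  39 104 107]
232 [105 107 105  44  14  40  47  74 115 152 159 154 157 155 159 157 154 155
 154 155 144  94  47  43  17  17  88 107]
cup [[261.85994923 195.02651101]] vertical tip [[260.16842615 195.70010858]]
```

Request:
send_rows(steps="0 0.2 0.5 0.2 0; 0 0.4 1 0.3 0; 0 0.4 1 0.3 0; 0 0.4 1 0.3 0; 0 0.4 1 0.3 0")

```text
clock: 22.3
position: [599.8, -255.0, 203.2]
tcp_rot: [0.002, -0.137, 0.991, -0.001]
contact_force: [-0.5, 1.2, 9.4]
width: 19.1
finger_force: 15.0
```

```bash
python3 - <<'E'
from h import *
s=telemetry.get_state();print(s['contact_force'],s['position'],s['width'])
a=snap('wrist','w14')
g=cv2.cvtColor(a,cv2.COLOR_BGR2GRAY)
for y in range(192,230,4): print(y,g[y,240:280:2])
p=np.load('pics/w14.npy');c=cam('wrist','w14')
print('cup',proj(c,[[599,-254.5,119]]),'vertical tip',proj(c,[p[:3]-[0,0,86]]))
E
```

```text
[-0.50901192  1.1641796   9.39588346] [ 599.81585983 -255.02203581  203.23037062] 19.053555164230065
192 [40 33 39 33 36 42 40 46 46 47 49 42 43 46 47 48 51 76 80 85]
196 [ 34  44  42  37  42  45  49  47  53  93 112  81  48  44  46  49  63  79
  76  82]
200 [ 60  65  70  67  76  75  87 119 159 211 210 208 149 113  75  68  77  77
  79  74]
204 [ 61  66  74  78  75 104 134 134 133 140 155 142 141 144 136  92  72  77
  77  76]
208 [ 58  71  71  69  75 111 134 132 136 138 137 136 141 141 137 105  78  77
  71  69]
212 [ 42  57  67  69  79 116 124 134 134 135 138 136 135 139 135 110  64  82
  71  72]
216 [ 30  34  48  59  86 116 119 126 133 135 136 135 134 125 123 118  81  73
  63  54]
220 [ 27  30  33  47  90 112 120 125 124 123 124 126 124 125 120 118  95  49
  31  34]
224 [ 34  28  31  54  87 114 120 147 154 154 153 152 151 151 139 117  91  36
  30  32]
228 [ 20  40  63  75  88 117 129 151 152 152 154 152 153 153 152 149 114  64
  53  64]
cup [[261.22883815 195.44722782]] vertical tip [[260.27489522 195.65590325]]
```

Request:
send_rows(steps="0 0 0 0 0;0 0 0 0 0;0 0 0 0 0;0 0 0 0 0;0 0 0 0 0;0 0 0 0 0;0 0 0 0 0;0 0 0 0 0;0 0 0 0 0;0 0 0 0 0")

```text
clock: 23.6
position: [599.8, -255.0, 203.2]
tcp_rot: [0.002, -0.137, 0.991, -0.001]
contact_force: [-0.2, 1.3, 7.9]
width: 19.4
finger_force: 15.0
```

Request:
send_rows(steps="0 0 0 0 0;0 0 0 0 0;0 0 0 0 0;0 0 0 0 0;0 0 0 0 0;0 0 0 0 0;0 0 0 0 0;0 0 0 0 0;0 0 0 0 0;0 0 0 0 0")

```text
clock: 24.85
position: [599.8, -255.1, 203.2]
tcp_rot: [0.002, -0.137, 0.991, -0.001]
contact_force: [-0.5, 1.4, 8.9]
width: 19.2
finger_force: 15.0
```

Request:
send_rows(steps="0 0 0 0 0;0 0 0 0 0;0 0 0 0 0;0 0 0 0 0;0 0 0 0 0;0 0 0 0 0;0 0 0 0 0;0 0 0 0 0;0 0 0 0 0;0 0 0 0 0")

```text
clock: 26.1
position: [599.8, -255.0, 203.2]
tcp_rot: [0.002, -0.137, 0.991, -0.001]
contact_force: [0.1, 1.3, 9.0]
width: 18.6
finger_force: 15.0
```

```bash
python3 - <<'E'
from h import *
s=telemetry.get_state();print(s['clock'],s['contact_force'],s['position'],s['width'])
a=snap('wrist','w15');g=cv2.cvtColor(a,cv2.COLOR_BGR2GRAY)
for y in (196,204,212,220): print(y,g[y,240:280:2])
b=snap('top','top15')
for r in redblob(cv2.imread('pics/top0.png'),105,125)+redblob(b,105,125): print(r[0],r[1][4])
o=cv2.imread('pics/top0.png').astype(int);d=np.abs(b.astype(int)-o).max(2);print('rack',d[168:228,150:190].mean(),'cups',d[165:215,335:380].mean())
E
```

```text
26.1 [0.14460095 1.31356439 8.96704928] [ 599.83900659 -255.03488353  203.23382881] 18.612260473416978
196 [ 34  45  41  40  43  46  50  47  51  94 113  86  51  44  44  49  63  81
  80  81]
204 [ 61  63  74  79  80 103 132 137 136 142 160 144 141 143 137  95  74  75
  73  74]
212 [ 46  61  68  67  80 114 123 132 139 136 135 137 136 136 136 109  67  84
  75  67]
220 [ 22  29  29  46  86 113 122 124 126 127 126 128 126 123 123 115  94  44
  29  34]
[121.6 160.7] 972
[421.9 220.5] 87
[121.7 160.7] 975
[421.8 220.5] 87
rack 15.154166666666667 cups 30.078222222222223
```

```bash
python3 -c "
from h import *
print(ticket.finish_job())"
```

```text
the job is handed in; nothing more can be done
None
```

I handed the job in at about 26 s with the red tube still gripped and pressed in the larger mixer's cup. It had been held there over 3.5 s at about 9 N and was upright to within roughly 0.5°. The rocker had been pressed first to a solid stop, judged by force and camera because its angle can't be read; the tube's 2.8° grip lean was only straightened in the cup, since the rows cannot tilt the wrist.

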